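# Sort the heels and the brush on the gluing bench

## Task

Sort the mixed handful on the gluing bench: stand the two black rubber heels in the red tray and the two brown wooden heels in the blue tray, one heel to a bay (either one), flat on the tray floor with the striped face up. Lay the yellow-handled brush flat in the middle of the green tray, the same side up as it lies now. Leave the small nail tin and the orange thread spool standing where they are.

Things in the scene. Friction and masses are not known exactly. Their poses are not given: they have to be found in the camera images.
- black_heel_1: black rubber shoe heel block, D-shaped from above: 52 mm long along its own x (flat face at x = -26, round end at x = +26), 46 mm wide along its own y (parallel flat sides from x = -26 to +3 mm), 42 mm tall, about 70 g. One white stripe on its upper face. Starts standing on the bench, any yaw. Origin: centre of its underside, z up
- black_heel_2: black rubber shoe heel block, D-shaped from above: 52 mm long along its own x (flat face at x = -26, round end at x = +26), 46 mm wide along its own y (parallel flat sides from x = -26 to +3 mm), 42 mm tall, about 70 g. Two white stripes on its upper face. Starts standing on the bench, any yaw. Origin: centre of its underside, z up
- wood_heel_1: brown wooden (layered) shoe heel block, D-shaped from above: 52 mm long along its own x (flat face at x = -26, round end at x = +26), 46 mm wide along its own y (parallel flat sides from x = -26 to +3 mm), 42 mm tall, about 50 g. One black stripe on its upper face. Starts standing on the bench, any yaw. Origin: centre of its underside, z up
- wood_heel_2: brown wooden (layered) shoe heel block, D-shaped from above: 52 mm long along its own x (flat face at x = -26, round end at x = +26), 46 mm wide along its own y (parallel flat sides from x = -26 to +3 mm), 42 mm tall, about 50 g. Two black stripes on its upper face. Starts standing on the bench, any yaw. Origin: centre of its underside, z up
- brush: flat glue brush lying on the bench, rigid, 130 mm long along its own x: yellow handle 20 mm wide, 18 mm thick from x = -65 to +15; steel ferrule 26 mm wide, 18 mm thick to x = +33; black head 26 mm wide, 14 mm thick to x = +65; about 60 g. Origin: centre of its underside, in the handle near the centre of mass; z up
- red_tray: red plastic tray fixed to the bench, outside 84 mm (own x) by 164 mm (own y) by 18 mm high, walls 4 mm, floor 5 mm thick. A wall 4 mm thick and as high as the rim makes two bays, each 76 x 76 mm, centred at y = +40 and y = -40 mm. Origin: centre of its underside, at bench height; z up; own y within 0.25 rad of world y
- blue_tray: blue plastic tray fixed to the bench, outside 84 mm (own x) by 164 mm (own y) by 18 mm high, walls 4 mm, floor 5 mm thick. A wall 4 mm thick and as high as the rim makes two bays, each 76 x 76 mm, centred at y = +40 and y = -40 mm. Origin: centre of its underside, at bench height; z up; own y within 0.25 rad of world y
- green_tray: green plastic tray fixed to the bench, outside 84 mm (own x) by 164 mm (own y) by 18 mm high, walls 4 mm, floor 5 mm thick. One undivided bay 76 x 156 mm. Origin: centre of its underside, at bench height; z up; own y within 0.25 rad of world y
- nail_tin: small round steel tin with a brass-coloured lid, 41 mm diameter, 28 mm tall, loose, to be left alone. Origin: centre of its underside
- thread_spool: small orange spool, 38 mm diameter, 32 mm tall, loose, to be left alone. Origin: centre of its underside
There are look-alikes about, which are no part of the job. Of the things that look like the green_tray, the smaller one is meant. Several things have the shape of the blue_tray; the one meant has the colours described above.

How it is judged:
At the end, for the whole second after the job is handed in: Black heels in red tray, wooden in blue, one per bay (within 25 mm of bay centre in tray x, y), brush in green (30 mm across, 35 mm along); all 2-9 mm above tray origin, tilt < 0.12 rad, released, at rest; nail tin and spool within 30 mm of their start ((((x of black_heel_1 in the frame of red_tray between -0.025 and 0.025 m and y of black_heel_1 in the frame of red_tray between 0.015 and 0.065 m) and (x of black_heel_2 in the frame of red_tray between -0.025 and 0.025 m and y of black_heel_2 in the frame of red_tray between -0.065 and -0.015 m)) or ((x of black_heel_1 in the frame of red_tray between -0.025 and 0.025 m and y of black_heel_1 in the frame of red_tray between -0.065 and -0.015 m) and (x of black_heel_2 in the frame of red_tray between -0.025 and 0.025 m and y of black_heel_2 in the frame of red_tray between 0.015 and 0.065 m))) and z of black_heel_1 in the frame of red_tray between 0.002 and 0.009 m and angle between each of black_heel_1, black_heel_2, wood_heel_1, wood_heel_2, brush's own z axis and vertical below 0.12 rad and z of black_heel_2 in the frame of red_tray between 0.002 and 0.009 m and (((x of wood_heel_1 in the frame of blue_tray between -0.025 and 0.025 m and y of wood_heel_1 in the frame of blue_tray between 0.015 and 0.065 m) and (x of wood_heel_2 in the frame of blue_tray between -0.025 and 0.025 m and y of wood_heel_2 in the frame of blue_tray between -0.065 and -0.015 m)) or ((x of wood_heel_1 in the frame of blue_tray between -0.025 and 0.025 m and y of wood_heel_1 in the frame of blue_tray between -0.065 and -0.015 m) and (x of wood_heel_2 in the frame of blue_tray between -0.025 and 0.025 m and y of wood_heel_2 in the frame of blue_tray between 0.015 and 0.065 m))) and z of wood_heel_1 in the frame of blue_tray between 0.002 and 0.009 m and z of wood_heel_2 in the frame of blue_tray between 0.002 and 0.009 m and x of brush in the frame of green_tray between -0.03 and 0.03 m and y of brush in the frame of green_tray between -0.035 and 0.035 m and z of brush in the frame of green_tray between 0.002 and 0.009 m and linear speed of each of black_heel_1, black_heel_2, brush, wood_heel_1, wood_heel_2 below 0.02 m/s and angular speed of each of black_heel_1, black_heel_2, brush, wood_heel_1, wood_heel_2 below 0.3 rad/s and distance of each of nail_tin, thread_spool from where it was at the start of the episode below 0.03 m); the robot touches nothing.
It fails at once if the nail tin is shoved or knocked over (moved more than 30 mm or tilted more than 0.5 rad) (distance of nail_tin from where it was at the start of the episode above 0.03 m or angle between nail_tin's own z axis and vertical above 0.5 rad).
It fails at once if the thread spool is shoved or knocked over (moved more than 30 mm or tilted more than 0.5 rad) (distance of thread_spool from where it was at the start of the episode above 0.03 m or angle between thread_spool's own z axis and vertical above 0.5 rad).
It also fails if it takes over 131 s, if anything falls off the work surface, if the arm or the gripper's body presses on something with over 40 N, if the wrist force passes 120 N, or if a joint passes its speed limit or range.

## Robot

A 6-joint arm with a two-finger parallel gripper is mounted at the origin on the work surface. World frame = base frame: x ahead of the robot, y to its left, z up, the work surface at z = 0. Lengths are in m, angles in rad, forces in N, time in s.
With the tool pointing down it reaches from about 0.3 to 0.775 m from the base axis. Payload 14.6 kg.
Tool frame: the origin (TCP) lies at the very end of the fingers, on their centre line; the grasp point (between the pads) lies 19 mm behind it; z points along the fingers, y is the line along which they close (so a half turn about z gives the same grasp; the last joint's range is limited). The gripper opens to 94 mm and grips with 3 to 60 N. Pads are 16 mm wide; open, the fingers measure 119 mm over their backs; the gripper's body (75 mm by 177 mm) begins 78 mm behind the grasp point.
Start: joints at [1.058, 0.3, 1.521, -0, 1.321, -0.067], TCP at [0.237, 0.496, 0.205] pointing down, gripper open.
Joint ranges: [-3.03, 3.03], [-0.79, 2.21], [0.23, 2.52], [-1.04, 4.18], [0, 3.07], [-2.55, 2.55]. Speed limits (rad/s): [2.22, 2.22, 2.57, 3.14, 3.14, 3.14].

## Interface

Orientations are given as a unit quaternion [x, y, z, w].
In Python, from plant import env gives the robot as it stands.
- The arm moves only by the tool apply_moves, never from a script. Its argument "targets" is text: rows parted by semicolons, each of 5 numbers parted by spaces: the opening in per cent of the stroke, from 0 (shut) to 100 (fully open), then the shift along the tool's x, y, z in cm, then the turn about the tool's z in rad. A call has 1 to 12 rows; each row shifts and turns the commanded pose from where the row before left it, along the tool's axes as they then stand; what a row does not reach is not made up. A row lasts 1/10 s, in which the tool goes at most 50 mm and 8.59 degrees, less where a joint would pass 70% of its speed; a pose out of reach is approached as far as the arm can. A call is refused whole if a number of a shift passes 5 or a number of a turn 0.15, either way. A call with a gripper value outside its range is refused whole. The fingers move at their own pace and stop on an object; the grip force is fixed at half the most. Time passes only in rows, so rows that do not move let the fingers close. It gives the time, the measured TCP pose, the force, the opening and the grip force at its end, in the units of the state.
- env.read_state(): the state, without advancing time (a new reading comes with each control period).
- env.grab_frame(name): name is "scene" or "top" or "wrist"; returns a dict with "frame" (400x640x3 uint8, blue, green, red), "z_map" (400x640 float32, m along the optical axis (not along the pixel's ray), 0 where there is no reading), "fx", "fy", "cx", "cy" (pixels), "k1" (the pictures are not rectified: a ray, as slopes to the right and down, at radius r is drawn at 1 + k1 r^2 times it, then the intrinsics apply), "R" (3x3) and "t" (3): a world point X has camera coordinates R X + t; the wrist camera has in their place "hand_eye" (4x4, takes a point from camera to tool coordinates, whose origin is the TCP and whose axes are the flange's). Camera axes: x right, y down, z forward; pixel columns grow to the right and rows downward; lengths in m; the calibration is good to about 2 mm. A picture is of the moment at which its call begins: read the wrist's pose just before it.
- env.finish_job(): hands the job in; it is judged then, once.
The state is a dict: "time_s": time; "joint_pos": joint angles; "dq": joint speeds; "joint_efforts": joint torques, N m; "tool_pos": TCP position; "tool_rot": TCP orientation; "wrist_force": force on the tool from outside, world axes, zero at the start; "wrist_torque": the same for the moment, N m; "width": finger opening in m; "grasp_force": force on a finger pad.
Only numpy, scipy, OpenCV 4.12 (cv2) and the standard library are available. Lean on these libraries where they do the work, as an engineer would, in place of code of your own. Each camera call takes 0.05 s, during which the arm holds its last target. There are 200 camera calls.

## Working session

There is one attempt and no reset: what is moved stays moved. The work goes in short steps, Python scripts to look and compute and a tool call to move; the robot and the scene stay as the last step left them, time stands still between calls to the robot, and variables do not carry over. Pictures are saved under pics/ and viewed, at most 15 in all, crops included, and the job is handed in when it is done.

Besides the shell and the picture viewer there is one more tool, called as a command line: name --argument value ..., lists and objects as JSON in quotes. apply_moves: Moves the arm, as the interface text tells. Its arguments: {"type":"object","properties":{"targets":{"type":"string"}},"required":["targets"]}

```bash
ls; mkdir -p pics
python3 - <<'E'
from plant import env
import cv2,numpy as np,pickle
s=env.read_state();print({k:np.round(v,3).tolist() for k,v in s.items()})
for n in["top","scene"]:
    f=env.grab_frame(n);cv2.imwrite(f"pics/{n}0.png",f["frame"]);pickle.dump(f,open(f"{n}0.pkl","wb"))
    print(n,f["fx"],f["cx"],f["cy"],f["k1"],np.round(f["R"],3).tolist(),f["t"])
E
```

```text
pics
{'time_s': 0.0, 'joint_pos': [1.058, 0.3, 1.522, -0.0, 1.321, -0.067], 'dq': [-0.001, -0.001, 0.002, -0.001, -0.001, -0.001], 'joint_efforts': [-0.001, -53.182, -35.273, 0.071, 0.025, -0.0], 'tool_pos': [0.237, 0.496, 0.205], 'tool_rot': [0.221, 0.975, -0.001, -0.0], 'wrist_force': [-0.782, 0.066, -0.328], 'wrist_torque': [-0.0, -0.01, -0.014], 'grasp_force': 0.0, 'width': 0.094}
top 393.17954761638623 313.4653343253384 199.78599367509273 -0.09565241022950119 [[0.024, -1.0, -0.011], [-0.995, -0.023, -0.096], [0.096, 0.013, -0.995]] [-0.01956678  0.42598106  0.94374876]
scene 434.9175034333466 318.3718813859081 197.56557104305665 -0.03633207714792883 [[0.353, 0.936, -0.002], [0.613, -0.233, -0.755], [-0.706, 0.265, -0.656]] [-0.13450662 -0.25372309  1.37887571]
```

View pics/top0.png

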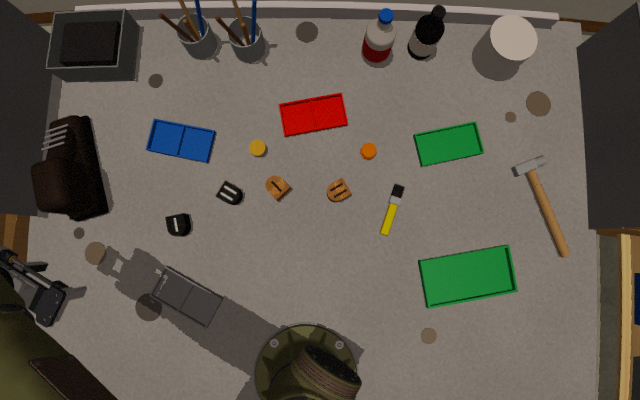

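View pics/scene0.png

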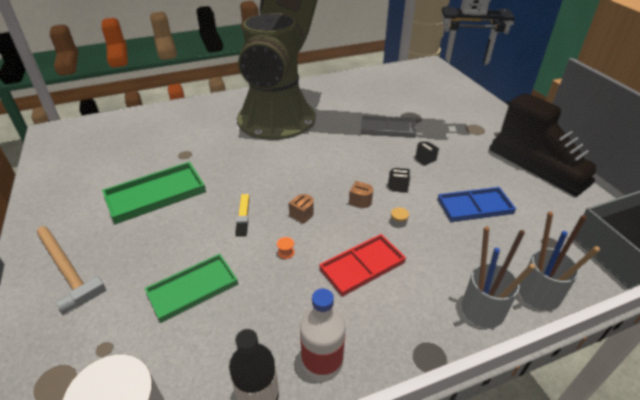

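```bash
cat > h.py <<'E'
import numpy as np,cv2,pickle
def cam(f):
    k=f["k1"]
    return np.array([[f["fx"],0,f["cx"]],[0,f["fy"],f["cy"]],[0,0,1]]),k
def proj(f,X,R=None,t=None):
    R=f["R"] if R is None else R; t=f["t"] if t is None else t
    c=np.asarray(X)@np.array(R).T+t; s=c[...,:2]/c[...,2:]
    s=s*(1+f["k1"]*(s**2).sum(-1,keepdims=True))
    return s*[f["fx"],f["fy"]]+[f["cx"],f["cy"]]
def ortho(f,z,xr,yr,ppm,R=None,t=None):
    """world-aligned view: rows down = -x, cols right = -y"""
    xs=np.arange(xr[1],xr[0],-1e-3/ppm); ys=np.arange(yr[1],yr[0],-1e-3/ppm)
    Y,X=np.meshgrid(ys,xs)
    p=proj(f,np.stack([X,Y,np.full_like(X,z)],-1),R,t).astype(np.float32)
    o=cv2.remap(f["frame"],p[...,0],p[...,1],cv2.INTER_CUBIC)
    for i,x in enumerate(xs):
        if abs(x*50-round(x*50))<1e-6: cv2.putText(o,"%.2f"%x,(0,i+4),0,.35,(255,0,255)); o[i,::8]=(255,0,255)
    for j,y in enumerate(ys):
        if abs(y*50-round(y*50))<1e-6: cv2.putText(o,"%.2f"%y,(j-14,10),0,.35,(255,0,255)); o[::8,j]=(255,0,255)
    return o
E
python3 - <<'E'
from h import *
f=pickle.load(open("top0.pkl","rb"))
cv2.imwrite("pics/o1.png",ortho(f,.042,(.30,.50),(-.12,.28),2))
cv2.imwrite("pics/o2.png",ortho(f,.018,(.40,.65),(-.40,.40),1))
E
```

```text
(no output)
```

View pics/o1.png

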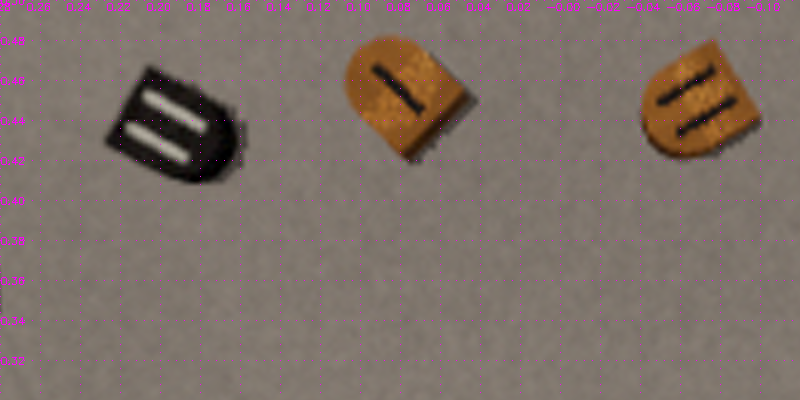

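View pics/o2.png

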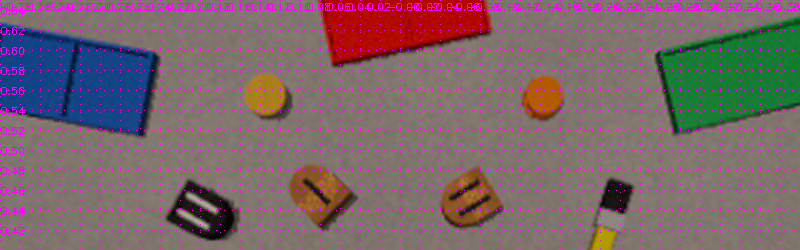

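Run:
```python
from h import *
f=pickle.load(open("top0.pkl","rb"))
def rect(name,lo,hi,z,xr,yr):
    f2=dict(f); xs=np.arange(xr[1],xr[0],-5e-4); ys=np.arange(yr[1],yr[0],-5e-4)
    Y,X=np.meshgrid(ys,xs); p=proj(f,np.stack([X,Y,np.full_like(X,z)],-1)).astype(np.float32)
    h=cv2.cvtColor(cv2.remap(f["frame"],p[...,0],p[...,1],1),cv2.COLOR_BGR2HSV)
    m=cv2.inRange(h,lo,hi); m=cv2.morphologyEx(m,cv2.MORPH_OPEN,np.ones((5,5)))
    c=max(cv2.findContours(m,0,1)[0],key=cv2.contourArea); P=cv2.boxPoints(cv2.minAreaRect(c))
    W=np.c_[xr[1]-P[:,1]*5e-4,yr[1]-P[:,0]*5e-4]; e=W[1]-W[0],W[2]-W[1]; L=max(e,key=np.linalg.norm)
    print(name,"c",W.mean(0).round(4),"len",[round(np.linalg.norm(v),4) for v in e],"long dir vs y",round(float(np.degrees(np.arctan(-L[0]/L[1]))),2), W.round(3).tolist())
rect("red",(0,150,80),(8,255,255),.018,(.55,.75),(-.15,.2))
rect("blue",(100,150,60),(125,255,255),.018,(.45,.72),(.18,.52))
rect("green",(50,120,60),(75,255,255),.018,(.45,.72),(-.52,-.2))
rect("yellow",(22,120,60),(34,255,255),.018,(.25,.5),(-.3,-.1))
rect("tin",(15,120,60),(30,255,255),.028,(.5,.62),(.08,.2))
rect("spool",(3,150,60),(15,255,255),.032,(.5,.62),(-.2,-.08))
o=ortho(f,.042,(.30,.45),(.2,.4),4); cv2.imwrite("pics/o3.png",o)
```

```text
red c [ 0.6438 -0.0029] len [np.float32(0.1643), np.float32(0.0886)] long dir vs y 11.92 [[0.6700000166893005, 0.08699999749660492], [0.7039999961853027, -0.07400000095367432], [0.6169999837875366, -0.09200000017881393], [0.5839999914169312, 0.06800000369548798]]
blue c [0.5715 0.3336] len [np.float32(0.0848), np.float32(0.1653)] long dir vs y -10.48 [[0.5450000166893005, 0.4230000078678131], [0.628000020980835, 0.40700000524520874], [0.5979999899864197, 0.24500000476837158], [0.5149999856948853, 0.25999999046325684]]
green c [ 0.5773 -0.347 ] len [np.float32(0.1658), np.float32(0.0851)] long dir vs y 13.5 [[0.5989999771118164, -0.25600001215934753], [0.6380000114440918, -0.4180000126361847], [0.5550000071525574, -0.43799999356269836], [0.5170000195503235, -0.2759999930858612]]
yellow c [ 0.3837 -0.1939] len [np.float32(0.0813), np.float32(0.0226)] long dir vs y 71.76 [[0.3490000069141388, -0.17000000178813934], [0.4259999990463257, -0.19599999487400055], [0.4189999997615814, -0.21699999272823334], [0.34200000762939453, -0.19200000166893005]]
tin c [0.5525 0.133 ] len [np.float32(0.041), np.float32(0.0433)] long dir vs y -56.31 [[0.5590000152587891, 0.16200000047683716], [0.5820000171661377, 0.12800000607967377], [0.5460000038146973, 0.10400000214576721], [0.5230000019073486, 0.1379999965429306]]
spool c [ 0.549 -0.141] len [np.float32(0.0438), np.float32(0.0376)] long dir vs y 63.43 [[0.5379999876022339, -0.11400000005960464], [0.5770000219345093, -0.1340000033378601], [0.5600000023841858, -0.1679999977350235], [0.5210000276565552, -0.14800000190734863]]
```

View pics/o3.png

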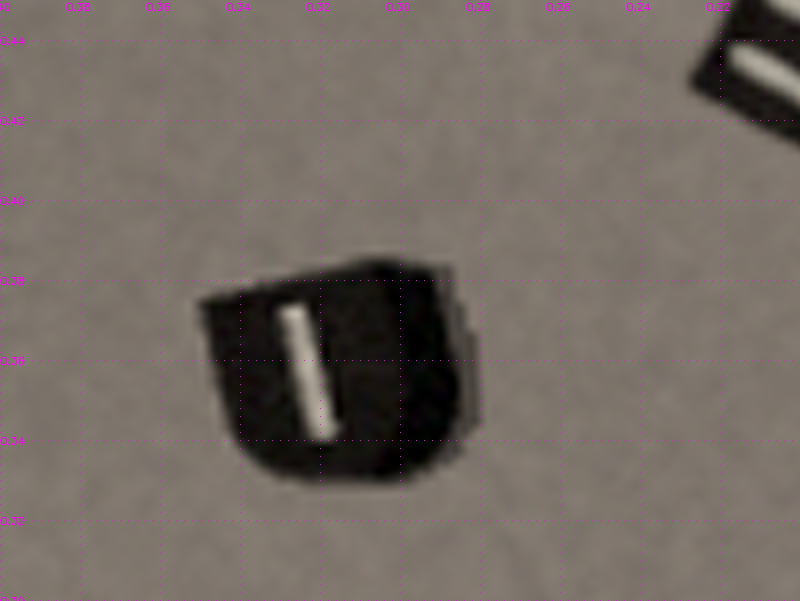

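```bash
cat > p.py <<'E'
import sys,numpy as np
from scipy.spatial.transform import Rotation as Rn
from plant import env
# usage: p.py grip n x y z angle_of_tool_y_deg  -> suggested rows
g,n,x,y,z,a=map(float,sys.argv[1:7]); n=int(n)
s=env.read_state(); R=Rn.from_quat(s["tool_rot"]).as_matrix(); p=np.array(s["tool_pos"])
cur=np.arctan2(R[1,1],R[0,1]); d=(np.radians(a)-cur+np.pi/2)%np.pi-np.pi/2
print("pos",p.round(4),"yang",np.degrees(cur).round(1),"tilt",R[:,2].round(3),"q6",round(s["joint_pos"][5],2),"t",round(s["time_s"],1),"w",round(s["width"],4),"F",np.round(s["wrist_force"],1))
dp=(np.array([x,y,z])-p)/n*100; dt=-d/n; rows=[]
for i in range(n):
    th=cur+d*i/n; X=np.array([-np.sin(th),np.cos(th)])*1; X=np.array([np.cos(th+np.pi/2),np.sin(th+np.pi/2)]); Y=np.array([np.cos(th),np.sin(th)])
    rows.append("%g %.2f %.2f %.2f %.3f"%(g,dp[:2]@X,dp[:2]@Y,-dp[2],dt))
print("; ".join(rows))
E
python3 p.py 100 8 .354 .3217 .10 101.9
```

```text
pos [0.237 0.496 0.205] yang 64.5 tilt [-0.    -0.001 -1.   ] q6 -0.07 t 0.1 w 0.0937 F [-0.2  0.9  0.4]
100 -2.26 -1.34 1.31 -0.082; 100 -2.14 -1.52 1.31 -0.082; 100 -2.01 -1.69 1.31 -0.082; 100 -1.87 -1.84 1.31 -0.082; 100 -1.71 -1.99 1.31 -0.082; 100 -1.54 -2.12 1.31 -0.082; 100 -1.36 -2.24 1.31 -0.082; 100 -1.18 -2.35 1.31 -0.082
```

apply_moves --targets "100 -2.3 -1.3 1.3 -0.08; 100 -2.1 -1.5 1.3 -0.08; 100 -2 -1.7 1.3 -0.08; 100 -1.9 -1.8 1.3 -0.08; 100 -1.7 -2 1.3 -0.08; 100 -1.5 -2.1 1.3 -0.08; 100 -1.4 -2.2 1.3 -0.08; 100 -1.2 -2.4 1.3 -0.09; 100 0 0 0 0"

```text
time_s: 1.0
tool_pos: [0.354, 0.3197, 0.0999]
tool_rot: [-0.102, 0.995, -0.001, -0.001]
wrist_force: [0.4, -0.4, 0.7]
width: 0.0939
grasp_force: 0.0
```

```bash
python3 p.py 100 4 .354 .3217 .018 101.9
python3 - <<'E'
from plant import env
import cv2
cv2.imwrite("pics/w1.png",env.grab_frame("wrist")["frame"])
E
```

```text
pos [0.354  0.3197 0.0999] yang 101.7 tilt [-0.002 -0.002 -1.   ] q6 -1.12 t 1.0 w 0.0939 F [ 0.4 -0.4  0.7]
100 -0.01 0.05 2.05 -0.001; 100 -0.01 0.05 2.05 -0.001; 100 -0.01 0.05 2.05 -0.001; 100 -0.01 0.05 2.05 -0.001
```

View pics/w1.png

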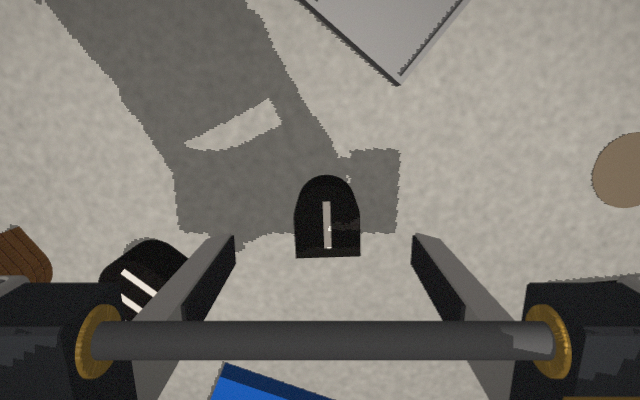

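The black heel is centred between the fingers (near pixel 327,220) and aligned. I'll go down and grip.

apply_moves --targets "100 0 0.2 2.2 0; 100 0 0 2.2 0; 100 0 0 2.2 0; 100 0 0 1.6 0; 100 0 0 0 0; 40 0 0 0 0; 30 0 0 0 0; 30 0 0 0 0; 30 0 0 0 0; 30 0 0 0 0; 30 0 0 0 0; 30 0 0 -1 0"

```text
time_s: 2.25
tool_pos: [0.3527, 0.3235, 0.0289]
tool_rot: [-0.102, 0.995, -0.001, -0.001]
wrist_force: [-1.0, -0.3, -0.5]
width: 0.0455
grasp_force: 30.0
```

```bash
python3 p.py 30 2 .354 .3217 .10 101.9
```

```text
pos [0.3527 0.3235 0.0289] yang 101.7 tilt [-0.002 -0.001 -1.   ] q6 -1.11 t 2.2 w 0.0455 F [-1.  -0.3 -0.5]
30 -0.04 -0.10 -3.55 -0.002; 30 -0.04 -0.10 -3.55 -0.002
```

```bash
python3 p.py 30 11 .6542 -.0421 .10 101.9
```

```text
pos [0.3527 0.3235 0.0289] yang 101.7 tilt [-0.002 -0.001 -1.   ] q6 -1.11 t 2.2 w 0.0455 F [-1.  -0.3 -0.5]
30 -2.01 -3.81 -0.65 -0.000; 30 -2.01 -3.81 -0.65 -0.000; 30 -2.01 -3.81 -0.65 -0.000; 30 -2.01 -3.81 -0.65 -0.000; 30 -2.01 -3.81 -0.65 -0.000; 30 -2.00 -3.81 -0.65 -0.000; 30 -2.00 -3.81 -0.65 -0.000; 30 -2.00 -3.81 -0.65 -0.000; 30 -2.00 -3.82 -0.65 -0.000; 30 -2.00 -3.82 -0.65 -0.000; 30 -2.00 -3.82 -0.65 -0.000
```

apply_moves --targets "30 0 0 -3.5 0; 30 0 0 -3.5 0; 30 -2.2 -4.2 0 0; 30 -2.2 -4.2 0 0; 30 -2.2 -4.2 0 0; 30 -2.2 -4.2 0 0; 30 -2.2 -4.2 0 0; 30 -2.2 -4.2 0 0; 30 -2.2 -4.2 0 0; 30 -2.2 -4.2 0 0; 30 -2.2 -4.2 0 0; 30 -2.2 -4.2 0 0"

```text
time_s: 3.45
tool_pos: [0.6547, -0.0445, 0.1002]
tool_rot: [-0.102, 0.995, 0.0, 0.0]
wrist_force: [1.0, -0.1, -0.5]
width: 0.0454
grasp_force: 30.0
```

```bash
python3 - <<'E'
from plant import env
import cv2,pickle
from h import *
f=env.grab_frame("top");pickle.dump(f,open("top1.pkl","wb"));cv2.imwrite("pics/t1.png",f["frame"])
f=env.grab_frame("wrist");cv2.imwrite("pics/w2.png",f["frame"])
E
python3 p.py 30 4 .6542 -.0421 .030 101.9
```

```text
pos [ 0.6556 -0.0472  0.0994] yang 101.5 tilt [ 0.001 -0.001 -1.   ] q6 -1.9 t 3.5 w 0.046 F [-0.9  0.2 -0.4]
30 0.01 0.13 1.74 -0.002; 30 0.01 0.13 1.74 -0.002; 30 0.01 0.13 1.74 -0.002; 30 0.01 0.13 1.74 -0.002
```

View pics/w2.png

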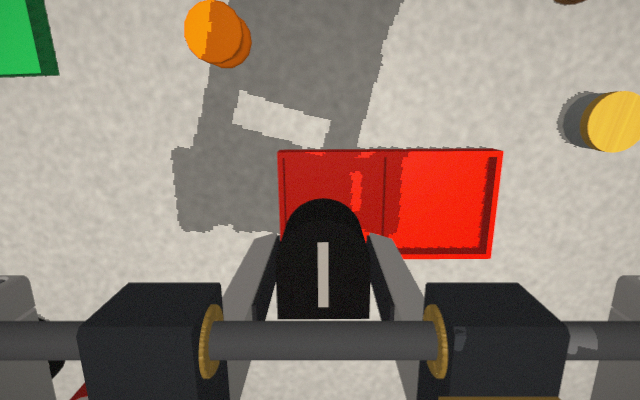

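The heel hangs over the left bay and is aligned with it. I'll lower and release.

apply_moves --targets "30 0 0.5 0 0; 30 0 0 2.5 0; 30 0 0 2.5 0; 30 0 0 1.7 0; 30 0 0 0.8 0; 30 0 0 0 0; 45 0 0 0 0; 55 0 0 0 0; 70 0 0 0 0; 70 0 0 0 0; 70 0 0 -3 0; 70 0 0 -5 0"

```text
time_s: 4.75
tool_pos: [0.6511, -0.0377, 0.1021]
tool_rot: [-0.102, 0.995, 0.001, -0.003]
wrist_force: [0.1, 0.6, 0.3]
width: 0.0662
grasp_force: 0.0
```

```bash
python3 p.py 100 11 .4345 .1937 .1 148.9
```

```text
pos [ 0.6511 -0.0377  0.1021] yang 101.7 tilt [-0.006  0.001 -1.   ] q6 -1.89 t 4.8 w 0.0662 F [0.1 0.6 0.3]
100 1.50 2.46 0.02 -0.075; 100 1.31 2.56 0.02 -0.075; 100 1.12 2.66 0.02 -0.075; 100 0.92 2.73 0.02 -0.075; 100 0.71 2.79 0.02 -0.075; 100 0.50 2.84 0.02 -0.075; 100 0.28 2.87 0.02 -0.075; 100 0.07 2.88 0.02 -0.075; 100 -0.15 2.88 0.02 -0.075; 100 -0.36 2.86 0.02 -0.075; 100 -0.57 2.82 0.02 -0.075
```

apply_moves --targets "100 1.5 2.5 0 -0.075; 100 1.3 2.6 0 -0.075; 100 1.1 2.7 0 -0.075; 100 0.9 2.7 0 -0.075; 100 0.7 2.8 0 -0.075; 100 0.5 2.8 0 -0.075; 100 0.3 2.9 0 -0.075; 100 0.1 2.9 0 -0.075; 100 -0.2 2.9 0 -0.075; 100 -0.4 2.9 0 -0.075; 100 -0.6 2.8 0 -0.075; 100 0 0 0 0"

```text
time_s: 5.95
tool_pos: [0.4347, 0.1972, 0.1046]
tool_rot: [-0.494, 0.869, 0.0, -0.0]
wrist_force: [0.0, -0.1, 0.5]
width: 0.0941
grasp_force: 0.0
```

```bash
python3 p.py 100 4 .4345 .1937 .018 148.9;  python3 - <<'E'
from plant import env
import cv2
a=env.grab_frame("wrist")["frame"];b=env.grab_frame("top")["frame"]
b=cv2.resize(b[80:250,130:480],None,fx=1.8,fy=1.8)[:,:640]
b=cv2.copyMakeBorder(b,0,0,0,640-b.shape[1],0)
cv2.imwrite("pics/w3.png",cv2.resize(np.vstack([a[:300],b]),None,fx=.95,fy=.95) if 0 else __import__("numpy").vstack([a[:290],b]))
E
```

```text
pos [0.4347 0.1972 0.1046] yang 149.2 tilt [-0.  0. -1.] q6 -2.26 t 6.0 w 0.0941 F [ 0.  -0.1  0.5]
100 0.08 -0.04 2.16 0.001; 100 0.08 -0.04 2.16 0.001; 100 0.08 -0.04 2.16 0.001; 100 0.08 -0.04 2.16 0.001
```

View pics/w3.png

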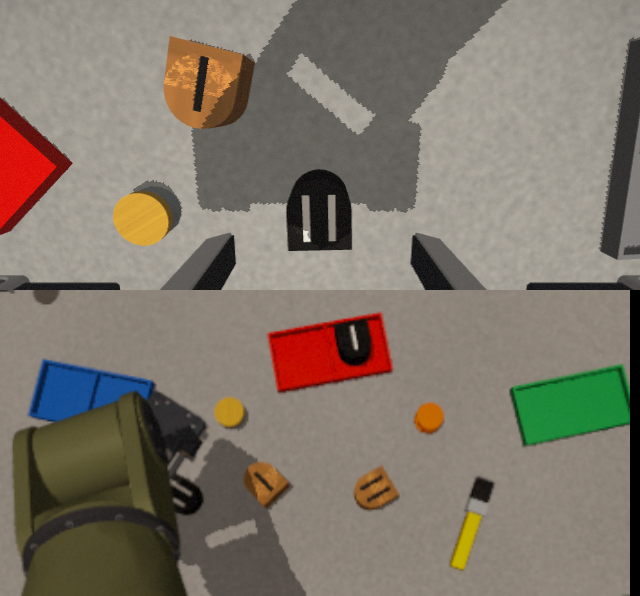

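Heel 1 stands in the red tray's right-hand bay, and heel 2 is centred under the gripper.

apply_moves --targets "100 0.3 -0.2 2.2 0; 100 0 0 2.2 0; 100 0 0 2.2 0; 100 0 0 2 0; 100 0 0 0 0; 40 0 0 0 0; 30 0 0 0 0; 30 0 0 0 0; 30 0 0 0 0; 30 0 0 0 0; 30 0 0 -3 0; 30 0 0 -4 0"

```text
time_s: 7.25
tool_pos: [0.4355, 0.1916, 0.0882]
tool_rot: [-0.492, 0.87, 0.0, -0.002]
wrist_force: [0.5, -0.4, -0.4]
width: 0.0411
grasp_force: 0.0
```

```bash
python3 p.py 30 10 .6378 .0361 .1 101.9
```

```text
pos [0.4355 0.1916 0.0882] yang 149.0 tilt [-0.003 -0.001 -1.   ] q6 -2.26 t 7.2 w 0.0411 F [ 0.5 -0.4 -0.4]
30 0.29 -2.53 -0.12 0.082; 30 0.08 -2.55 -0.12 0.082; 30 -0.13 -2.55 -0.12 0.082; 30 -0.34 -2.53 -0.12 0.082; 30 -0.54 -2.49 -0.12 0.082; 30 -0.75 -2.44 -0.12 0.082; 30 -0.94 -2.37 -0.12 0.082; 30 -1.14 -2.28 -0.12 0.082; 30 -1.32 -2.18 -0.12 0.082; 30 -1.49 -2.07 -0.12 0.082
```

Width is 41 mm with no grip force, so the heel wasn't held: I left too little time for closing. I'll look.

Run:
```python
from plant import env
import cv2
cv2.imwrite("pics/w4.png",env.grab_frame("wrist")["frame"])
```

```text
(no output)
```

View pics/w4.png

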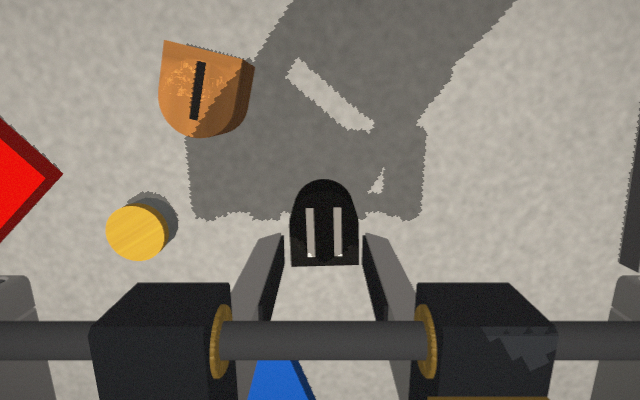

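Heel 2 is still upright and in place (325,225). I'll reopen and grip again with more closing time.

apply_moves --targets "100 0 0 0 0; 100 0 0 0 0; 100 0 0 0 0; 100 0 0 0 0; 100 0 0 2 0; 100 0 0 2 0; 100 0 0 2 0; 100 0 0 1 0; 30 0 0 0 0; 30 0 0 0 0; 30 0 0 0 0; 30 0 0 0 0"

```text
time_s: 8.5
tool_pos: [0.4369, 0.1921, 0.0192]
tool_rot: [-0.492, 0.87, -0.0, 0.001]
wrist_force: [0.0, -0.9, -0.5]
width: 0.0653
grasp_force: 0.0
```

apply_moves --targets "30 0 0 0 0; 30 0 0 0 0; 30 0 0 0 0; 30 0 0 0 0"

```text
time_s: 8.9
tool_pos: [0.4366, 0.192, 0.0186]
tool_rot: [-0.492, 0.87, -0.0, 0.0]
wrist_force: [-1.8, 0.3, 2.6]
width: 0.0459
grasp_force: 30.0
```

```bash
python3 p.py 30 10 .6378 .0361 .018 101.9
```

```text
pos [0.4366 0.192  0.0186] yang 149.0 tilt [ 0.  0. -1.] q6 -2.26 t 8.9 w 0.0459 F [-1.8  0.3  2.6]
30 0.30 -2.53 0.01 0.082; 30 0.09 -2.54 0.01 0.082; 30 -0.12 -2.54 0.01 0.082; 30 -0.33 -2.52 0.01 0.082; 30 -0.53 -2.49 0.01 0.082; 30 -0.74 -2.44 0.01 0.082; 30 -0.93 -2.37 0.01 0.082; 30 -1.12 -2.28 0.01 0.082; 30 -1.31 -2.18 0.01 0.082; 30 -1.48 -2.07 0.01 0.082
```

apply_moves --targets "30 0 0 -4 0; 30 0 0 -4 0; 30 0.3 -2.5 0 0.08; 30 0.1 -2.5 0 0.08; 30 -0.1 -2.5 0 0.08; 30 -0.3 -2.5 0 0.08; 30 -0.5 -2.5 0 0.08; 30 -0.7 -2.4 0 0.08; 30 -0.9 -2.4 0 0.08; 30 -1.1 -2.3 0 0.08; 30 -1.3 -2.2 0 0.09; 30 -1.5 -2.1 0 0.09"

```text
time_s: 10.1
tool_pos: [0.6375, 0.0362, 0.0981]
tool_rot: [-0.103, 0.995, 0.0, -0.0]
wrist_force: [0.0, 0.0, 0.1]
width: 0.0458
grasp_force: 30.0
```

apply_moves --targets "30 0 0 0 0; 30 0 0 0 0"

```text
time_s: 10.3
tool_pos: [0.6366, 0.0368, 0.0978]
tool_rot: [-0.105, 0.994, 0.0, -0.001]
wrist_force: [0.5, 0.2, -0.8]
width: 0.0459
grasp_force: 30.0
```

```bash
python3 p.py 30 3 .6378 .0361 .0245 101.9
```

```text
pos [0.6366 0.0368 0.0978] yang 102.0 tilt [-0.001  0.    -1.   ] q6 -1.78 t 10.3 w 0.0459 F [ 0.5  0.2 -0.8]
30 -0.03 -0.03 2.44 0.001; 30 -0.03 -0.03 2.44 0.001; 30 -0.04 -0.03 2.44 0.001
```

apply_moves --targets "30 -0.1 -0.1 2.5 0; 30 0 0 2.5 0; 30 0 0 1.5 0; 30 0 0 0.8 0; 30 0 0 0 0; 45 0 0 0 0; 55 0 0 0 0; 65 0 0 0 0; 65 0 0 0 0; 65 0 0 0 0; 65 0 0 -4 0; 65 0 0 -4 0"

```text
time_s: 11.5
tool_pos: [0.6375, 0.0361, 0.1056]
tool_rot: [-0.104, 0.995, 0.0, -0.001]
wrist_force: [0.1, -0.3, -0.3]
width: 0.0613
grasp_force: 0.0
```

```bash
python3 p.py 100 10 .4565 .0805 .1 135
```

```text
pos [0.6375 0.0361 0.1056] yang 102.0 tilt [-0.002 -0.    -1.   ] q6 -1.78 t 11.5 w 0.0613 F [ 0.1 -0.3 -0.3]
100 1.68 0.81 0.06 -0.058; 100 1.63 0.91 0.06 -0.058; 100 1.57 1.00 0.06 -0.058; 100 1.51 1.09 0.06 -0.058; 100 1.45 1.17 0.06 -0.058; 100 1.38 1.25 0.06 -0.058; 100 1.30 1.33 0.06 -0.058; 100 1.23 1.40 0.06 -0.058; 100 1.14 1.47 0.06 -0.058; 100 1.06 1.54 0.06 -0.058
```

apply_moves --targets "100 1.7 0.8 0.1 -0.058; 100 1.6 0.9 0.1 -0.058; 100 1.6 1 0.1 -0.058; 100 1.5 1.1 0.1 -0.058; 100 1.5 1.2 0.1 -0.058; 100 1.4 1.3 0.1 -0.058; 100 1.3 1.3 0 -0.058; 100 1.2 1.4 0 -0.058; 100 1.1 1.5 0 -0.058; 100 1.1 1.5 0 -0.058; 100 0 0 0 0; 100 0 0 0 0"

```text
time_s: 12.7
tool_pos: [0.4571, 0.0803, 0.0999]
tool_rot: [-0.384, 0.923, -0.0, 0.0]
wrist_force: [0.2, -0.1, -0.8]
width: 0.0941
grasp_force: 0.0
```

```bash
python3 p.py 100 4 .4565 .0805 .018 135;  python3 - <<'E'
from plant import env
import cv2,numpy as np
a=env.grab_frame("wrist")["frame"];b=env.grab_frame("scene")["frame"]
b=cv2.resize(b[150:310,230:530],None,fx=1.8,fy=1.8)
b=cv2.copyMakeBorder(b,0,0,0,640-b.shape[1],0)
cv2.imwrite("pics/w5.png",np.vstack([a[:300],b]))
E
```

```text
pos [0.4571 0.0803 0.0999] yang 135.1 tilt [ 0.001  0.    -1.   ] q6 -2.26 t 12.7 w 0.0941 F [ 0.2 -0.1 -0.8]
100 0.01 0.01 2.05 0.001; 100 0.01 0.01 2.05 0.001; 100 0.01 0.01 2.05 0.001; 100 0.01 0.01 2.05 0.001
```

View pics/w5.png

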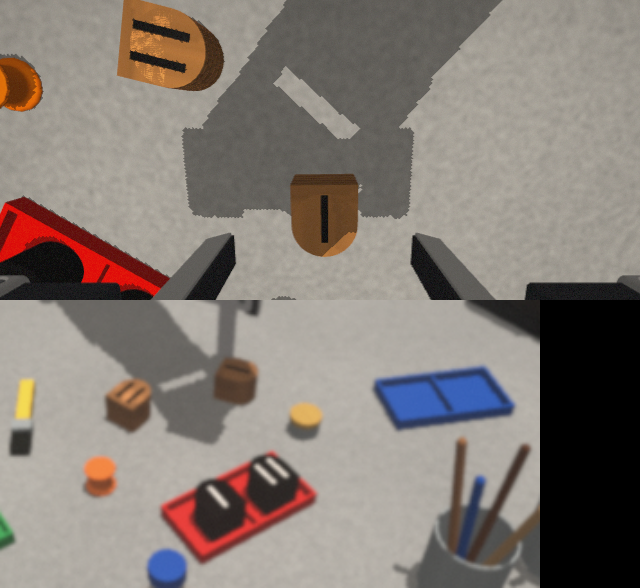

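Both black heels stand in the red tray, and wood heel 1 is centred. Gripping it now.

apply_moves --targets "100 0 0 2.2 0; 100 0 0 2.2 0; 100 0 0 2.2 0; 100 0 0 1.6 0; 30 0 0 0 0; 30 0 0 0 0; 30 0 0 0 0; 30 0 0 0 0; 30 0 0 0 0; 30 0 0 0 0; 30 0 0 0 0; 30 0 0 0 0"

```text
time_s: 14.0
tool_pos: [0.4566, 0.0804, 0.0177]
tool_rot: [-0.384, 0.923, -0.0, 0.0]
wrist_force: [-1.2, 0.7, 4.5]
width: 0.0461
grasp_force: 30.0
```

```bash
python3 p.py 30 9 .5793 .3723 .018 79.5
```

```text
pos [0.4566 0.0804 0.0177] yang 135.2 tilt [ 0.  0. -1.] q6 -2.26 t 14.0 w 0.0461 F [-1.2  0.7  4.5]
30 -3.26 1.32 -0.00 0.108; 30 -3.10 1.66 -0.00 0.108; 30 -2.90 1.99 -0.00 0.108; 30 -2.67 2.29 -0.00 0.108; 30 -2.41 2.56 -0.00 0.108; 30 -2.12 2.81 -0.00 0.108; 30 -1.81 3.02 -0.00 0.108; 30 -1.47 3.20 -0.00 0.108; 30 -1.12 3.34 -0.00 0.108
```

apply_moves --targets "30 0 0 -4 0; 30 0 0 -4 0; 30 -3.3 1.3 0 0.108; 30 -3.1 1.7 0 0.108; 30 -2.9 2 0 0.108; 30 -2.7 2.3 0 0.108; 30 -2.4 2.6 0 0.108; 30 -2.1 2.8 0 0.108; 30 -1.8 3 0 0.108; 30 -1.5 3.2 0 0.108; 30 -1.1 3.3 0 0.108; 30 0 0 0 0"

```text
time_s: 15.2
tool_pos: [0.579, 0.3757, 0.0962]
tool_rot: [0.092, 0.996, 0.0, -0.0]
wrist_force: [-0.1, -0.5, 0.2]
width: 0.0458
grasp_force: 30.0
```

```bash
python3 p.py 30 3 .5793 .3723 .0240 79.5
```

```text
pos [0.579  0.3757 0.0962] yang 79.4 tilt [-0.001  0.    -1.   ] q6 -0.86 t 15.2 w 0.0458 F [-0.1 -0.5  0.2]
30 -0.03 -0.11 2.41 -0.000; 30 -0.03 -0.11 2.41 -0.000; 30 -0.03 -0.11 2.41 -0.000
```

apply_moves --targets "30 -0.1 -0.3 2.5 0; 30 0 0 2.5 0; 30 0 0 1.5 0; 30 0 0 0.7 0; 30 0 0 0 0; 45 0 0 0 0; 55 0 0 0 0; 65 0 0 0 0; 65 0 0 0 0; 65 0 0 0 0; 65 0 0 -4 0; 65 0 0 -4 0"

```text
time_s: 16.4
tool_pos: [0.5789, 0.3692, 0.1055]
tool_rot: [0.091, 0.996, -0.001, -0.001]
wrist_force: [-0.1, 0.6, -0.1]
width: 0.0609
grasp_force: 0.0
```

```bash
python3 p.py 100 12 .4465 -.0665 .1 30.3
```

```text
pos [0.5789 0.3692 0.1055] yang 79.5 tilt [-0.002 -0.001 -1.   ] q6 -0.87 t 16.4 w 0.0609 F [-0.1  0.6 -0.1]
100 0.42 -3.77 0.05 0.072; 100 0.15 -3.79 0.05 0.072; 100 -0.12 -3.79 0.05 0.072; 100 -0.39 -3.78 0.05 0.072; 100 -0.66 -3.74 0.05 0.072; 100 -0.92 -3.68 0.05 0.072; 100 -1.18 -3.61 0.05 0.072; 100 -1.44 -3.51 0.05 0.072; 100 -1.69 -3.40 0.05 0.072; 100 -1.93 -3.27 0.05 0.072; 100 -2.15 -3.12 0.05 0.072; 100 -2.37 -2.96 0.05 0.072
```

apply_moves --targets "100 0.4 -3.8 0.1 0.072; 100 0.2 -3.8 0 0.072; 100 -0.1 -3.8 0.1 0.072; 100 -0.4 -3.8 0 0.072; 100 -0.7 -3.7 0.1 0.072; 100 -0.9 -3.7 0 0.072; 100 -1.2 -3.6 0.1 0.072; 100 -1.4 -3.5 0 0.072; 100 -1.7 -3.4 0.1 0.072; 100 -1.9 -3.3 0 0.072; 100 -2.2 -3.1 0.1 0.072; 100 -2.4 -3 0 0.072"

```text
time_s: 17.6
tool_pos: [0.4453, -0.0681, 0.0997]
tool_rot: [0.501, 0.865, 0.0, 0.0]
wrist_force: [0.7, -0.3, 0.5]
width: 0.0936
grasp_force: 0.0
```

apply_moves --targets "100 0 0 0 0; 100 0 0 0 0"

```text
time_s: 17.8
tool_pos: [0.4459, -0.0672, 0.0997]
tool_rot: [0.5, 0.866, 0.0, 0.0]
wrist_force: [-0.2, 0.3, -0.1]
width: 0.0941
grasp_force: 0.0
```

```bash
python3 p.py 100 4 .4465 -.0665 .018 30.3;  python3 - <<'E'
from plant import env
import cv2,numpy as np
a=env.grab_frame("wrist")["frame"];b=env.grab_frame("scene")["frame"]
b=cv2.resize(b[150:310,230:530],None,fx=1.8,fy=1.8)
b=cv2.copyMakeBorder(b,0,0,0,640-b.shape[1],0)
cv2.imwrite("pics/w6.png",np.vstack([a[:300],b]))
E
```

```text
pos [ 0.4459 -0.0672  0.0997] yang 30.0 tilt [ 0.001  0.    -1.   ] q6 -0.75 t 17.8 w 0.0941 F [-0.2  0.3 -0.1]
100 0.01 0.02 2.04 -0.001; 100 0.01 0.02 2.04 -0.001; 100 0.01 0.02 2.04 -0.001; 100 0.01 0.02 2.04 -0.001
```

View pics/w6.png

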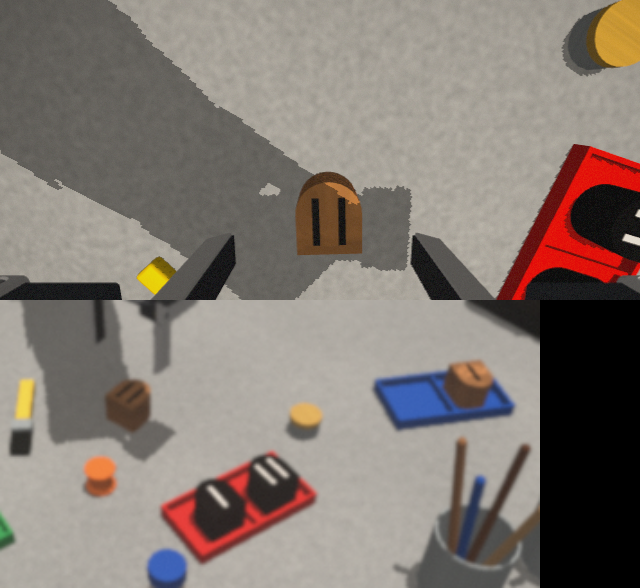

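Wood heel 1 is in its blue bay and wood heel 2 is centred.

apply_moves --targets "100 0 0 2.2 0; 100 0 0 2.2 0; 100 0 0 2.2 0; 100 0 0 1.6 0; 30 0 0 0 0; 30 0 0 0 0; 30 0 0 0 0; 30 0 0 0 0; 30 0 0 0 0; 30 0 0 0 0; 30 0 0 0 0; 30 0 0 0 0"

```text
time_s: 19.1
tool_pos: [0.4461, -0.0669, 0.0178]
tool_rot: [0.5, 0.866, 0.0, 0.0]
wrist_force: [-0.7, 0.6, 5.8]
width: 0.0457
grasp_force: 30.0
```

```bash
python3 p.py 30 10 .5647 .2937 .018 79.5
```

```text
pos [ 0.4461 -0.0669  0.0178] yang 30.0 tilt [ 0.001 -0.    -1.   ] q6 -0.75 t 19.1 w 0.0457 F [-0.7  0.6  5.8]
30 2.53 2.83 -0.00 -0.086; 30 2.27 3.04 -0.00 -0.086; 30 2.00 3.22 -0.00 -0.086; 30 1.72 3.38 -0.00 -0.086; 30 1.42 3.52 -0.00 -0.086; 30 1.11 3.63 -0.00 -0.086; 30 0.79 3.71 -0.00 -0.086; 30 0.47 3.77 -0.00 -0.086; 30 0.14 3.79 -0.00 -0.086; 30 -0.18 3.79 -0.00 -0.086
```

apply_moves --targets "30 0 0 -4 0; 30 0 0 -4 0; 30 2.5 2.8 0 -0.086; 30 2.3 3 0 -0.086; 30 2 3.2 0 -0.086; 30 1.7 3.4 0 -0.086; 30 1.4 3.5 0 -0.086; 30 1.1 3.6 0 -0.086; 30 0.8 3.7 0 -0.086; 30 0.5 3.8 0 -0.086; 30 0.1 3.8 0 -0.086; 30 -0.2 3.8 0 -0.086"

```text
time_s: 20.3
tool_pos: [0.565, 0.2941, 0.097]
tool_rot: [0.092, 0.996, -0.0, -0.0]
wrist_force: [-0.8, -0.7, 0.5]
width: 0.0458
grasp_force: 30.0
```

apply_moves --targets "30 0 0 0 0; 30 0 0 0 0"

```text
time_s: 20.5
tool_pos: [0.5644, 0.2928, 0.0966]
tool_rot: [0.093, 0.996, -0.0, -0.001]
wrist_force: [-0.0, -0.7, -1.3]
width: 0.0457
grasp_force: 30.0
```

```bash
python3 p.py 30 3 .5647 .2937 .0240 79.5
```

```text
pos [0.5644 0.2928 0.0966] yang 79.3 tilt [-0.001 -0.001 -1.   ] q6 -0.96 t 20.5 w 0.0457 F [-0.  -0.7 -1.3]
30 -0.00 0.03 2.42 -0.001; 30 -0.00 0.03 2.42 -0.001; 30 -0.00 0.03 2.42 -0.001
```

apply_moves --targets "30 0 0.1 2.5 0; 30 0 0 2.5 0; 30 0 0 1.5 0; 30 0 0 0.7 0; 30 0 0 0 0; 45 0 0 0 0; 55 0 0 0 0; 65 0 0 0 0; 65 0 0 0 0; 65 0 0 0 0; 65 0 0 -4 0; 65 0 0 -4 0"

```text
time_s: 21.7
tool_pos: [0.5645, 0.2934, 0.1057]
tool_rot: [0.093, 0.996, -0.001, -0.001]
wrist_force: [-0.0, 0.8, 0.1]
width: 0.0612
grasp_force: 0.0
```

```bash
python3 p.py 65 12 .4074 -.2018 .1 71.7
```

```text
pos [0.5645 0.2934 0.1057] yang 79.3 tilt [-0.002 -0.001 -1.   ] q6 -0.96 t 21.7 w 0.0612 F [-0.   0.8  0.1]
65 0.52 -4.30 0.05 0.011; 65 0.47 -4.30 0.05 0.011; 65 0.42 -4.31 0.05 0.011; 65 0.38 -4.31 0.05 0.011; 65 0.33 -4.32 0.05 0.011; 65 0.28 -4.32 0.05 0.011; 65 0.23 -4.32 0.05 0.011; 65 0.19 -4.33 0.05 0.011; 65 0.14 -4.33 0.05 0.011; 65 0.09 -4.33 0.05 0.011; 65 0.04 -4.33 0.05 0.011; 65 -0.01 -4.33 0.05 0.011
```

apply_moves --targets "65 0.5 -4.3 0 0.011; 65 0.5 -4.3 0 0.011; 65 0.4 -4.3 0 0.011; 65 0.4 -4.3 0.1 0.011; 65 0.3 -4.3 0.1 0.011; 65 0.3 -4.3 0.1 0.011; 65 0.2 -4.3 0.1 0.011; 65 0.2 -4.3 0.1 0.011; 65 0.1 -4.3 0 0.011; 65 0.1 -4.3 0 0.011; 65 0 -4.4 0 0.011; 65 0 -4.4 0 0.011"

```text
time_s: 22.9
tool_pos: [0.4083, -0.2033, 0.1008]
tool_rot: [0.159, 0.987, -0.0, 0.0]
wrist_force: [0.7, -0.5, 0.6]
width: 0.0609
grasp_force: 0.0
```

apply_moves --targets "65 0 0 0 0; 65 0 0 0 0"

```text
time_s: 23.1
tool_pos: [0.4088, -0.202, 0.1005]
tool_rot: [0.16, 0.987, 0.0, 0.0]
wrist_force: [-0.1, 0.9, -0.2]
width: 0.0613
grasp_force: 0.0
```

```bash
python3 p.py 65 4 .4074 -.2018 .005 71.7;  python3 - <<'E'
from plant import env
import cv2,numpy as np
a=env.grab_frame("wrist")["frame"];b=env.grab_frame("scene")["frame"]
b=cv2.resize(b[150:310,230:530],None,fx=1.8,fy=1.8)
b=cv2.copyMakeBorder(b,0,0,0,640-b.shape[1],0)
cv2.imwrite("pics/w7.png",np.vstack([a[:300],b]))
E
```

```text
pos [ 0.4088 -0.202   0.1005] yang 71.6 tilt [ 0.  0. -1.] q6 -1.79 t 23.1 w 0.0613 F [-0.1  0.9 -0.2]
65 0.03 -0.01 2.39 -0.000; 65 0.03 -0.01 2.39 -0.000; 65 0.03 -0.01 2.39 -0.000; 65 0.03 -0.01 2.39 -0.000
```

View pics/w7.png

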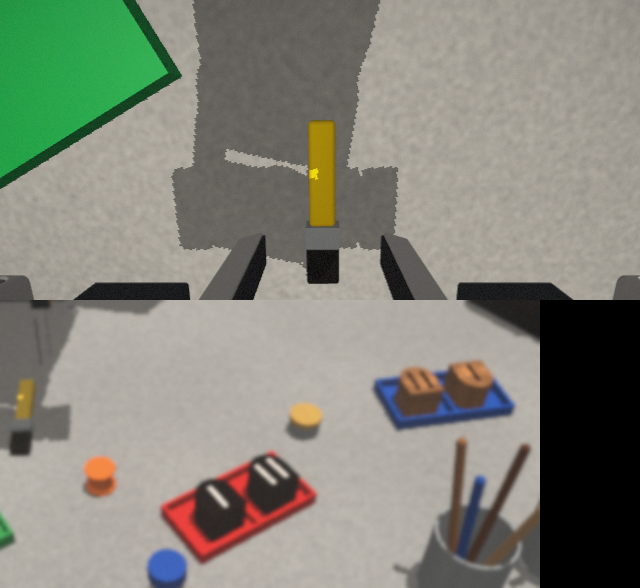

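All four heels are in their bays, and the brush is centred and aligned. Going down to grip its handle.

apply_moves --targets "65 0.1 0 2.5 0; 65 0 0 2.5 0; 65 0 0 2.5 0; 65 0 0 1.6 0; 65 0 0 0.5 0; 5 0 0 0 0; 5 0 0 0 0; 5 0 0 0 0; 5 0 0 0 0; 5 0 0 0 0; 5 0 0 0 0; 5 0 0 0 0"

```text
time_s: 24.4
tool_pos: [0.4082, -0.2014, 0.0048]
tool_rot: [0.159, 0.987, -0.0, 0.0]
wrist_force: [-1.9, 0.2, 5.2]
width: 0.0196
grasp_force: 30.0
```

apply_moves --targets "5 0 0 0 0; 5 0 0 0 0; 5 0 0 0 0; 5 0 0 -2 0; 5 0 0 -4 0; 5 0 0 -2 0; 5 0 0 0 0"

```text
time_s: 25.1
tool_pos: [0.4091, -0.202, 0.0867]
tool_rot: [0.159, 0.987, -0.001, 0.002]
wrist_force: [0.9, -0.4, -1.5]
width: 0.0201
grasp_force: 30.0
```

```bash
python3 p.py 5 10 .5775 -.347 .085 13.5;  python3 - <<'E'
from plant import env
import cv2,numpy as np
a=env.grab_frame("wrist")["frame"];b=env.grab_frame("scene")["frame"]
b=cv2.resize(b[150:310,60:360],None,fx=1.8,fy=1.8)
b=cv2.copyMakeBorder(b,0,0,0,640-b.shape[1],0)
cv2.imwrite("pics/w8.png",np.vstack([a[:300],b]))
E
```

```text
pos [ 0.4091 -0.202   0.0867] yang 71.7 tilt [ 0.004 -0.002 -1.   ] q6 -1.79 t 25.1 w 0.0201 F [ 0.9 -0.4 -1.5]
5 -2.05 -0.85 0.02 0.102; 5 -2.13 -0.64 0.02 0.102; 5 -2.18 -0.42 0.02 0.102; 5 -2.21 -0.19 0.02 0.102; 5 -2.22 0.03 0.02 0.102; 5 -2.21 0.26 0.02 0.102; 5 -2.17 0.48 0.02 0.102; 5 -2.11 0.70 0.02 0.102; 5 -2.03 0.91 0.02 0.102; 5 -1.93 1.11 0.02 0.102
```

View pics/w8.png

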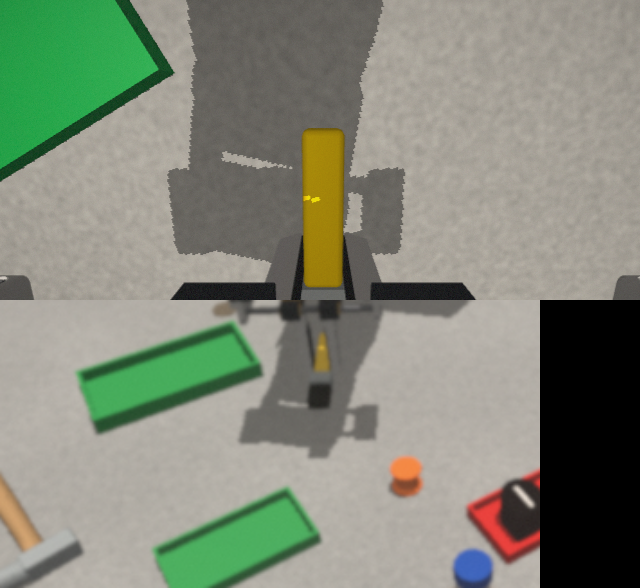

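apply_moves --targets "5 -2.1 -0.9 0 0.102; 5 -2.1 -0.6 0 0.102; 5 -2.2 -0.4 0 0.102; 5 -2.2 -0.2 0 0.102; 5 -2.2 0 0 0.102; 5 -2.2 0.3 0 0.102; 5 -2.2 0.5 0 0.102; 5 -2.1 0.7 0 0.102; 5 -2 0.9 0 0.102; 5 -1.9 1.1 0 0.102; 5 0 0 0 0; 5 0 0 0 0"

```text
time_s: 26.4
tool_pos: [0.5755, -0.3455, 0.0822]
tool_rot: [0.62, 0.785, -0.0, -0.002]
wrist_force: [-0.2, 0.2, -1.0]
width: 0.0201
grasp_force: 30.0
```

```bash
python3 p.py 5 3 .5775 -.347 .0105 13.5;  python3 - <<'E'
from plant import env
import cv2,numpy as np
cv2.imwrite("pics/w9.png",env.grab_frame("wrist")["frame"])
E
```

```text
pos [ 0.5755 -0.3455  0.0822] yang 13.4 tilt [-0.003  0.002 -1.   ] q6 -0.83 t 26.4 w 0.0201 F [-0.2  0.2 -1. ]
5 -0.06 0.05 2.39 -0.001; 5 -0.06 0.05 2.39 -0.001; 5 -0.06 0.05 2.39 -0.001
```

View pics/w9.png

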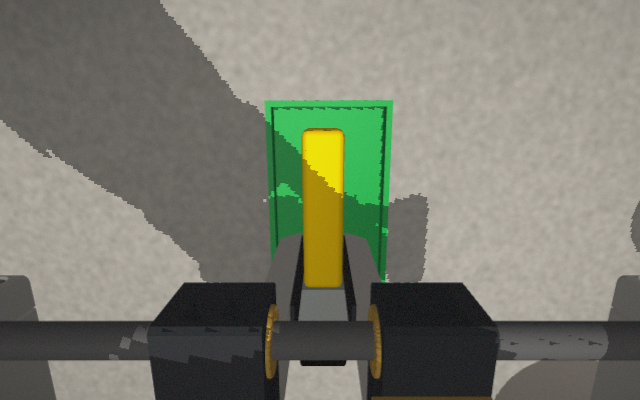

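The brush lines up with the green tray. I'll lower it and open only a little so the fingers stay inside the walls.

apply_moves --targets "5 -0.2 0.1 2.2 0; 5 0 0 2 0; 5 0 0 1.5 0; 5 0 0 1 0; 5 0 0 0.5 0; 5 0 0 0 0; 38 0 0 0 0; 38 0 0 0 0; 38 0 0 0 0; 38 0 0 0 0; 38 0 0 -2 0; 38 0 0 -4 0"

```text
time_s: 27.65
tool_pos: [0.5764, -0.3469, 0.0702]
tool_rot: [0.621, 0.784, -0.0, -0.003]
wrist_force: [-0.1, -0.0, 1.3]
width: 0.0355
grasp_force: 0.0
```

```bash
python3 p.py 38 8 .42 -.25 .2 13.5
```

```text
pos [ 0.5764 -0.3469  0.0702] yang 13.3 tilt [-0.005  0.003 -1.   ] q6 -0.83 t 27.6 w 0.0355 F [-0.1 -0.   1.3]
38 1.63 -1.62 -1.62 -0.000; 38 1.63 -1.62 -1.62 -0.000; 38 1.63 -1.62 -1.62 -0.000; 38 1.63 -1.62 -1.62 -0.000; 38 1.63 -1.62 -1.62 -0.000; 38 1.63 -1.62 -1.62 -0.000; 38 1.63 -1.62 -1.62 -0.000; 38 1.63 -1.62 -1.62 -0.000
```

apply_moves --targets "38 0 0 -4 0; 38 0 0 -4 0; 38 1.5 -2.5 -2 0; 38 2 -2.5 -2 0; 38 2 -2.5 -1 0; 38 2 -2.5 0 0; 38 2 -2.5 0 0; 38 2 -2.5 0 0; 38 0 0 0 0; 38 0 0 0 0"

```text
time_s: 28.65
tool_pos: [0.4055, -0.2705, 0.2032]
tool_rot: [0.621, 0.784, 0.0, 0.001]
wrist_force: [-0.6, 0.7, -0.5]
width: 0.0363
grasp_force: 0.0
```

Run:
```python
from plant import env
import cv2,numpy as np
a=env.grab_frame("top")["frame"][80:260,130:500];b=env.grab_frame("scene")["frame"][150:330,130:530]
a=cv2.resize(a,(650,316));b=cv2.resize(b,(650,284))
cv2.imwrite("pics/end.png",np.vstack([a,b]))
```

```text
(no output)
```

View pics/end.png

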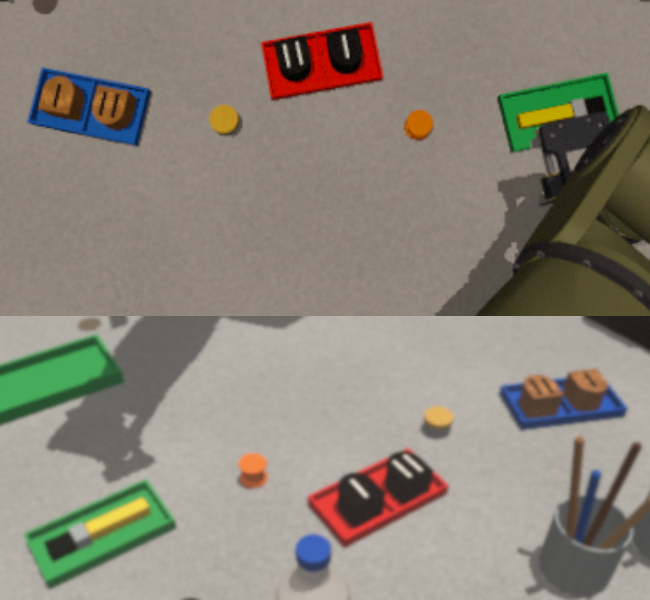

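The picture shows all five pieces in their trays, flat, and the tin and spool untouched. Handing in.

```bash
python3 -c "
from plant import env
print(env.finish_job())"
```

```text
the job is handed in; nothing more can be done
None
```

The job is handed in with no verdict returned; the last pictures show the black heels in the red tray, the wooden heels in the blue tray, the brush flat in the smaller green tray, and the tin and spool where they were.

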